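# Spin-test a wooden crank wheel and brake it on its mark

## Task

Check that the wooden wheel on the test stand runs freely: flick its peg with a fingertip so that it spins anticlockwise as seen from above, take the finger away and let it coast until it has made at least two full turns. Then brake it with one press of a fingertip on the wheel's flat top (not by blocking or gripping the peg) so that it stops straight away with the red patch at the yellow pointer; if it comes to rest elsewhere after those turns, the test is spoilt. Finish with the fingertip still pressing on the wheel to hold it there; everything else on the bench is to be left where it lies.

Things in the scene. Friction and masses are not known exactly. Their poses are not given: they have to be found in the camera images.
- stand: fixed test stand on the bench: plywood plate 260 x 330 mm, 18 mm thick, carrying the wheel on a vertical axis. Origin on the wheel's axis at bench height; its -x side carries the pointer. The plate reaches 200 mm to -y and 130 mm to +y of the axis
- pointer (a point): tip of the yellow pointer on the stand, level with the wheel's top, 113 mm from the wheel's axis, just outside the rim; nothing of the pointer stands higher than the wheel's top, 70 mm above the bench
- wheel: the wooden wheel, lying flat, 220 mm across, 22 mm thick, about 0.5 kg, its flat top 70 mm above the bench; at the centre a boss 44 mm across stands 7 mm higher (10 mm with its brass pin). Origin: centre of its underside; its -x axis points to the red patch, its +x axis to the peg, z up
- wheel_centre (a point): on the wheel's axis at the height of its flat top. The bearing is also sprung in height: a press on the wheel's top makes the whole wheel sink level, beginning at 2 to 5 N, 1 mm for each newton more, to a hard stop 10 mm down; pressed 3 to 8 mm down it stops within about 0.1 s, whereas a mere tap bounces off and leaves it turning
- mark (a point): outer part of the red patch on the wheel's top, 105 mm from the axis, in the middle of the patch's width. The patch is flush, 50 mm wide along the rim and reaches from 65 to 103 mm from the axis; it is on the mark when the pointer aims at it
- peg: round dark wooden peg fixed upright on the wheel opposite the red patch, 80 mm from the axis, 18 mm across; origin at its foot on the wheel's top, it stands 35 mm high (its top 105 mm above the bench) and goes round with the wheel
- spindle (a joint): angle of the wheel in rad, growing anticlockwise seen from above, not wrapped (counts on over the turns); 0 and every multiple of 2 pi has the red patch centred on the pointer; starts between -1.3 and 1.3. Nearly free: a wheel flicked to 2 rad/s coasts for about three turns, losing roughly a tenth of its speed each second
- hub_cap: loose dark wooden hub cap, upright disc 38 mm across, 22 mm high, lying on the stand's plate about 165 mm from the wheel axis (origin: centre of underside)
- wheel_blank: loose undrilled wooden wheel blank, 110 mm across, 20 mm thick (centre of underside)
- glue: loose white glue bottle with orange cap, 56 mm across, 130 mm high (centre of underside)
- block: loose pale wooden block 90 x 45 x 30 mm (centre of underside)
- brush: loose hand brush lying on the table
- slat: loose wooden slat 160 x 30 x 12 mm (centre of underside)
- cup: loose blue plastic cup, 72 mm across, 85 mm high (centre of underside)

How it is judged:
By the outcome, as a careful person would: the job done as asked, in the order asked, and still so for the second after the job is handed in, while the arm keeps its last pose, push and grip.
It also fails if it takes over 61 s, if anything falls off the work surface, if the arm or the gripper's body presses on something with over 40 N, if the wrist force passes 120 N, or if a joint passes its speed limit or range.

## Robot

A 6-joint arm with a two-finger parallel gripper is mounted at the origin on the work surface. World frame = base frame: x ahead of the robot, y to its left, z up, the work surface at z = 0. Lengths are in m, angles in degrees, forces in N, time in s.
With the tool pointing down it reaches from about 0.3 to 0.75 m from the base axis. Payload 8.5 kg.
Tool frame: the origin (TCP) lies at the very end of the fingers, on their centre line; the grasp point (between the pads) lies 19 mm behind it; z points along the fingers, y is the line along which they close (so a half turn about z gives the same grasp; the last joint's range is limited). The gripper opens to 85 mm and grips with 20 to 120 N. Pads are 22 mm wide; open, the fingers measure 114 mm over their backs; the gripper's body (76 mm by 85 mm) begins 54 mm behind the grasp point. The pads swing forward as they close: fully open they stand 13 mm farther back than shut.
Start: joints at [55.216, 21.807, 74.336, -0, 83.858, -12.336], TCP at [0.21, 0.508, 0.231] pointing down, gripper open.
Joint ranges: [-178.18, 178.18], [-50.72, 133.34], [12.68, 142.11], [-81.47, 261.47], [9.98, 163.14], [-165.26, 165.26]. Speed limits (degrees/s): [136.94, 136.94, 180, 180, 180, 180].

## Interface

Orientations are given as a 3x3 rotation matrix whose columns are the frame's x, y, z axes.
In Python, from rig import env, optics, spotter gives the robot as it stands.
- The arm moves only by the shell command python3 -m crank 'ROWS' [FORCE]. ROWS is JSON, one flat list of numbers, 5 for each row, row after row: the finger opening in cm, from 0 to 8.54, then the shift along the tool's x, y, z in cm, then the turn about the tool's z in rad. A call has exactly 8 rows; each row shifts and turns the commanded pose from where the row before left it, along the tool's axes as they then stand; what a row does not reach is not made up. A row lasts 1/12 s, in which the tool goes at most 41.7 mm and 7.16 degrees, less where a joint would pass 70% of its speed; a pose out of reach is approached as far as the arm can. A call is refused whole if a number of a shift passes 4.17 or a number of a turn 0.125, either way. A call with a gripper value outside its range is refused whole. The fingers move at their own pace and stop on an object; FORCE is the grip in N (left out, the last holds). Time passes only in rows, so rows that do not move let the fingers close, or fill a call up. It gives the time, the measured TCP pose, the force, the opening and the grip force at its end, in the units of the state.
- env.observe(): the state, without advancing time (a new reading comes with each control period).
- optics.get_image(name): name is "scene" or "top"; returns a dict with "color" (480x640x3 uint8, red, green, blue), "intrinsics" (3x3 intrinsics, pixels), "pose" (4x4, takes a point from camera to world coordinates). Camera axes: x right, y up, looking along -z (the intrinsics and any distortion apply to the point x, -y, -z); pixel columns grow to the right and rows downward; lengths in m; the calibration is good to about 2 mm. A picture is of the moment at which its call begins. There is no depth.
- env.close_job(): hands the job in; it is judged then, once.
Trained networks look in a picture, given as the dict that the camera call returned (one of the last four; its "shot" number tells which), for a name from the list of things; names that differ only in an ending like _2 or _b are one class to them, and where a whole thing is asked for, a point or a joint stands for the part that bears it (a point fixed in the world has none). Each returns a list of dicts, best first, with "score" (0 to 1); they miss things now and then, are a little off and sometimes report something else, mostly with a low value. They report only what shows in the picture. A call takes as long as a camera call.
- spotter.look_for(picture, query): "at" ([column, row] as shares, 0 to 1, of the picture: columns of its width, rows of its height, amid what is visible of it).
The state is a dict: "time_s": time; "q": joint angles; "qvel": joint speeds; "joint_efforts": joint torques, N m; "position": TCP position; "tool_rot": TCP orientation; "ft_force": force on the tool from outside, world axes, zero at the start; "wrist_torque": the same for the moment, N m; "grip_width": finger opening in m; "gripper_force": force on a finger pad.
Only numpy, scipy, OpenCV 4.12 (cv2) and the standard library are available. Lean on these libraries where they do the work, as an engineer would, in place of code of your own. Each camera call takes 0.05 s, during which the arm holds its last target. There are 200 camera calls.

## Working session

There is one attempt and no reset: what is moved stays moved. The work goes in short steps, Python scripts to look and compute and a shell command to move; the robot and the scene stay as the last step left them, time stands still between calls to the robot, and variables do not carry over. Pictures are saved under pics/ and viewed, at most 10 in all, crops included, and the job is handed in when it is done.

```bash
ls; mkdir -p pics; cat > h.py <<'E'
from rig import env, optics, spotter
import numpy as np, cv2
def ray(p,at,z):
    K=np.array(p["intrinsics"]);T=np.array(p["pose"])
    u,v=at[0]*640,at[1]*480
    d=np.array([(u-K[0,2])/K[0,0],-(v-K[1,2])/K[1,1],-1.]);d=T[:3,:3]@d;o=T[:3,3]
    return o+d*(z-o[2])/d[2]
def proj(p,X):
    K=np.array(p["intrinsics"]);T=np.array(p["pose"])
    c=T[:3,:3].T@(np.array(X)-T[:3,3]);return K[0,2]+K[0,0]*c[0]/-c[2],K[1,2]-K[1,1]*c[1]/-c[2]
E
python3 - <<'E'
from h import *
np.set_printoptions(precision=4,suppress=True)
s=env.observe();print(s["time_s"],s["position"],s["tool_rot"],s["ft_force"])
for n in("top","scene"):
    p=optics.get_image(n);cv2.imwrite(f"pics/{n}0.png",p["color"][:,:,::-1]);print(n,[k for k in p],np.array(p["pose"])[:3,3])
    for q,z in(("wheel_centre",.07),("pointer",.07),("mark",.07),("peg",.0875),("wheel",.07),("hub_cap",.03),("glue",.065),("cup",.04)):
        print(q,[(round(r["score"],2),np.array(r["at"])*[640,480],ray(p,r["at"],z)) for r in spotter.look_for(p,q)[:2]])
print(env.observe()["time_s"])
E
```

```text
pics
0.0 [0.2099 0.5081 0.2307] [[-0.9242  0.3818 -0.0008]
 [ 0.3818  0.9242 -0.0012]
 [ 0.0003 -0.0014 -1.    ]] [-0.49    0.4323  0.4057]
top ['color', 'intrinsics', 'pose', 'shot'] [ 0.267  -0.0205  1.3957]
wheel_centre [(0.77, array([279.104, 216.288]), array([0.537 , 0.0425, 0.07  ]))]
pointer [(0.87, array([295.168, 224.88 ]), array([0.5186, 0.007 , 0.07  ]))]
mark [(0.8, array([278.272, 213.792]), array([0.5425, 0.0444, 0.07  ]))]
peg [(0.51, array([111.424, 245.376]), array([0.4629, 0.3973, 0.0875]))]
wheel [(0.94, array([282.688, 213.984]), array([0.5422, 0.0348, 0.07  ]))]
hub_cap [(0.82, array([352.32 , 223.392]), array([ 0.5322, -0.1201,  0.03  ])), (0.37, array([280.384, 213.888]), array([0.5507, 0.0416, 0.03  ]))]
glue [(0.98, array([110.72 , 156.288]), array([0.666 , 0.4196, 0.065 ]))]
cup [(0.8, array([477.632, 338.304]), array([ 0.2828, -0.3927,  0.04  ]))]
scene ['color', 'intrinsics', 'pose', 'shot'] [1.0684 0.0722 1.0507]
wheel_centre [(0.61, array([333.696, 262.08 ]), array([0.5488, 0.0342, 0.07  ]))]
pointer [(0.76, array([323.776, 271.584]), array([0.5787, 0.0121, 0.07  ]))]
mark [(0.56, array([335.872, 264.624]), array([0.5555, 0.0404, 0.07  ]))]
peg []
wheel [(0.82, array([337.024, 262.224]), array([0.5483, 0.0427, 0.07  ]))]
hub_cap [(0.56, array([277.696, 260.88 ]), array([ 0.541 , -0.1163,  0.03  ]))]
glue [(0.64, array([489.216, 325.296]), array([0.6723, 0.4158, 0.065 ])), (0.55, array([337.024, 261.6  ]), array([0.5438, 0.0423, 0.065 ]))]
cup [(0.56, array([203.968, 172.896]), array([ 0.2753, -0.3862,  0.04  ]))]
0.9
```

View pics/top0.png

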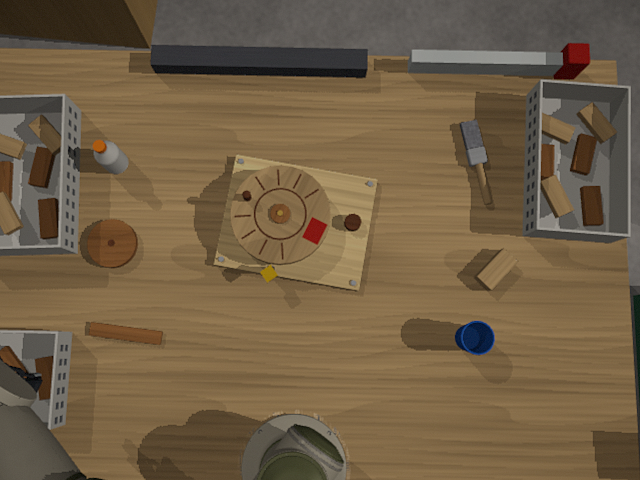

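View pics/scene0.png

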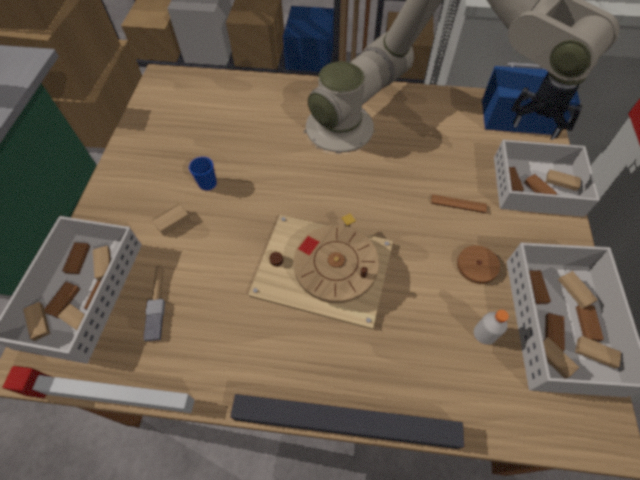

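The top view shows the wheel centre near (280,213), the pointer at (269,273), the red patch at (315,231), the peg at (247,196) and the hub cap at (352,222). Next I measure with colour segmentation.

```bash
cat >> h.py <<'E'
def blob(p,lo,hi,box):
    h=cv2.cvtColor(p["color"],cv2.COLOR_RGB2HSV);m=cv2.inRange(h,lo,hi);k=np.zeros_like(m);x0,y0,x1,y1=box;k[y0:y1,x0:x1]=m[y0:y1,x0:x1]
    v,u=np.nonzero(k);return u,v
E
python3 - <<'E'
from h import *
np.set_printoptions(precision=4,suppress=True)
for n,bx in(("top",(210,150,390,295)),("scene",(245,200,400,330))):
    p=optics.get_image(n)
    for nm,lo,hi in(("red",(0,200,90),(6,255,255)),("red2",(174,200,90),(180,255,255)),("yel",(23,190,120),(32,255,255))):
        u,v=blob(p,lo,hi,bx)
        if len(u):
            print(n,nm,len(u),u.mean()+.5,v.mean()+.5,ray(p,((u.mean()+.5)/640,(v.mean()+.5)/480),.07), "vmin",v.min(),u[v.argmin()],"vmax",v.max())
    print(n,"brass",)
    print(p["intrinsics"])
p=optics.get_image("top")
c=cv2.resize(p["color"][145:300,205:390],None,fx=4,fy=4,interpolation=cv2.INTER_CUBIC);cv2.imwrite("pics/crop1.png",c[:600,:,::-1])
E
```

```text
top red 350 314.74857142857144 230.88285714285715 [ 0.5063 -0.0357  0.07  ] vmin 218 312 vmax 243
top red2 2 313.5 233.0 [ 0.5015 -0.0331  0.07  ] vmin 226 308 vmax 239
top yel 145 268.8862068965517 273.7413793103448 [0.4108 0.061  0.07  ] vmin 266 269 vmax 281
top brass
[[620.4545   0.     307.1827]
 [  0.     620.4545 247.1483]
 [  0.       0.       1.    ]]
scene red 7 307.64285714285717 243.78571428571428 [ 0.5026 -0.0394  0.07  ] vmin 240 309 vmax 248
scene brass
[[433.122    0.     320.771 ]
 [  0.     433.122  236.2226]
 [  0.       0.       1.    ]]
```

View pics/crop1.png

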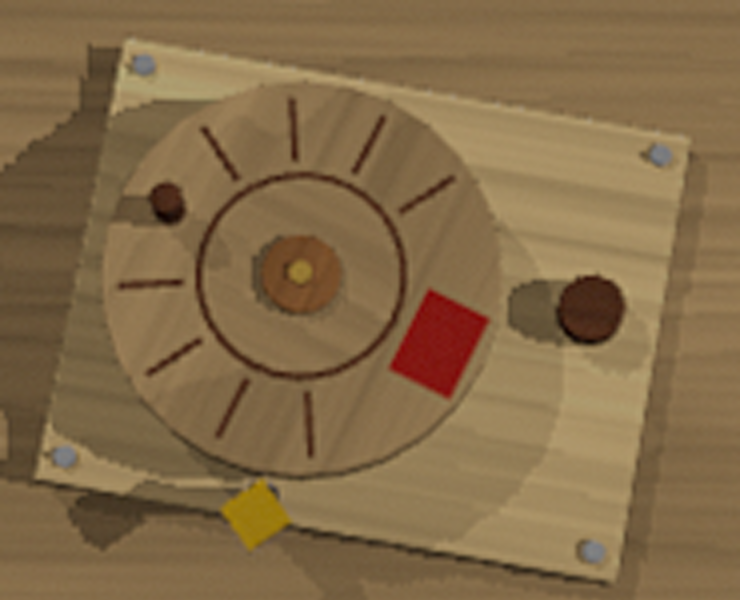

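The crop shows the brass pin at crop (300,271), the wheel disc centred at about (301,279), the pointer's tip at (262,478), the peg's mid at (167,202) and the red centre at (440,343).

```bash
python3 - <<'E'
from h import *
np.set_printoptions(precision=4,suppress=True)
p=optics.get_image("top")
f=lambda x,y,z:ray(p,((205+x/4)/640,(145+y/4)/480),z)[:2]
C1=f(300,271,.08);C2=f(301.5,278,.07)
P=f(262,479,.07);R=ray(p,(314.75/640,230.9/480),.07)[:2]
G=f(167,202,.0875)
print(C1,C2,P,R,G)
for C in(C1,C2):
    a=[np.degrees(np.arctan2(*(X-C)[::-1])) for X in(P,R,G)];print(a,[np.linalg.norm(X-C) for X in(P,R,G)],a[1]-a[0])
e=f(690,138,.018)-f(127,40,.018);print("edge",np.degrees(np.arctan2(e[1],e[0])),np.linalg.norm(e))
e=f(613,580,.018)-f(36,480,.018);print("edge",np.degrees(np.arctan2(e[1],e[0])))
print("hub",f(590,309,.029),"t",env.observe()["time_s"])
E
```

```text
[0.5428 0.0403] [0.541  0.0398] [0.4303 0.0581] [ 0.5062 -0.0357] [0.5777 0.1127]
[np.float64(170.96895532634753), np.float64(-115.68093973102704), np.float64(64.23847022226005)] [np.float64(0.113871007091649), np.float64(0.08432961681303461), np.float64(0.08045563427487072)] -286.6498950573746
[np.float64(170.59531299577947), np.float64(-114.7145130654726), np.float64(63.2553904183102)] [np.float64(0.1121906208162157), np.float64(0.08315834574255), np.float64(0.08165272511473833)] -285.30982606125207
edge -99.00358877045868 0.32767014783289816
edge -98.7115915312536
hub [ 0.535  -0.1205] t 1.1
```

```bash
python3 -m crank '[0,-3.57,-1.53,0.5,0, 0,-3.57,-1.53,0.5,0, 0,-3.57,-1.53,0.5,0, 0,-3.57,-1.53,0.5,0, 0,-3.57,-1.53,0.5,0, 0,-3.57,-1.53,0.5,0, 0,-3.57,-1.53,0.5,0, 0,-3.57,-1.53,0.5,0]' 40
python3 -m crank '[0,-3.57,-1.53,0.5,0, 0,-3.57,-1.53,0.5,0, 0,-3.57,-1.53,0.5,0, 0,-3.57,-1.53,0.5,0, 0,-3.57,-1.53,0.5,0, 0,-3.57,-1.53,0.5,0, 0,-3.57,-1.53,0.5,0, 0,0,0,0,0]'
python3 - <<'E'
from h import *
np.set_printoptions(precision=4,suppress=True)
s=env.observe();R=np.array(s["tool_rot"]);x=np.array(s["position"]);print(s["time_s"],x,s["ft_force"],s["grip_width"])
print("to start cm",R.T@(np.array([.6175,.092,.08])-x)*100)
p=optics.get_image("scene");print("pic shift check")
cv2.imwrite("pics/s1.png",cv2.resize(p["color"][190:350,230:430],None,fx=4,fy=3.75)[:,:,::-1])
for lo in((0,120,60),(0,160,60)):
    u,v=blob(p,lo,(8,255,255),(245,200,400,330));print(len(u),u.mean(),v.mean())
E
```

```text
time_s: 1.77
position: [0.4283, 0.2846, 0.1913]
tool_rot: [[-0.924, 0.382, 0.0], [0.382, 0.924, 0.0], [-0.0, 0.0, -1.0]]
ft_force: [0.2, 0.8, -0.4]
grip_width: 0.0
gripper_force: 0.0
time_s: 2.43
position: [0.6208, 0.0864, 0.1545]
tool_rot: [[-0.922, 0.387, 0.0], [0.387, 0.922, -0.001], [-0.001, -0.001, -1.0]]
ft_force: [-1.3, 0.4, -0.7]
grip_width: 0.0003
gripper_force: 0.0
2.4333 [0.6208 0.0864 0.1545] [-1.2662  0.3795 -0.6653] 0.000287406041626695
to start cm [0.5222 0.3971 7.4486]
pic shift check
264 304.4166666666667 246.59469696969697
184 308.32608695652175 245.0
```

View pics/s1.png

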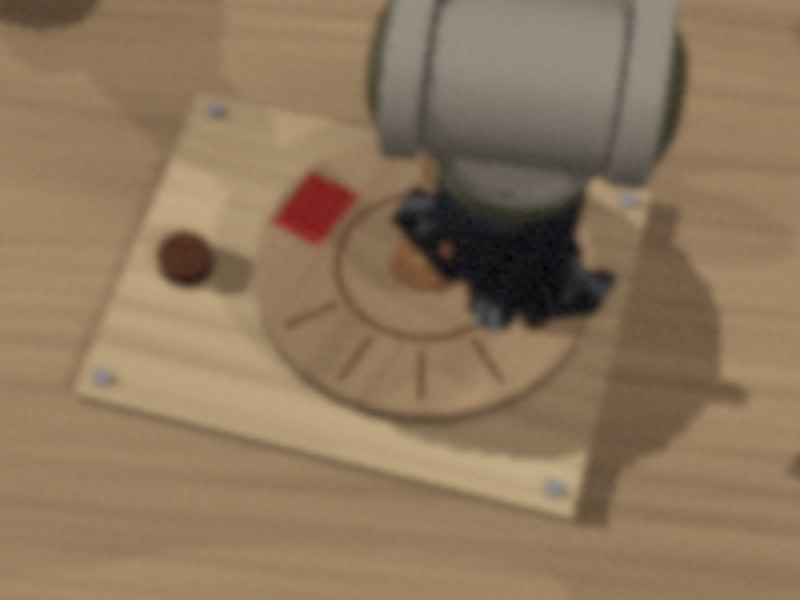

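The crop shows the gripper just short of the peg side with the red patch clear at full-image (308,245). I go down behind the peg.

```bash
python3 -m crank '[0,0.25,0.2,1.8,0, 0,0.25,0.2,1.8,0, 0,0,0,1.8,0, 0,0,0,1.5,0, 0,0,0,0.5,0, 0,0,0,0,0, 0,0,0,0,0, 0,0,0,0,0]'
python3 - <<'E'
from h import *
p=optics.get_image("scene");u,v=blob(p,(0,160,60),(8,255,255),(245,200,400,330));X=ray(p,((u.mean()+.5)/640,(v.mean()+.5)/480),.07);d=X[:2]-[.542,.040]
print(len(u),X,np.degrees(np.arctan2(d[1],d[0])),np.linalg.norm(d))
E
```

```text
time_s: 3.15
position: [0.6146, 0.0976, 0.0836]
tool_rot: [[-0.924, 0.382, 0.002], [0.382, 0.924, -0.0], [-0.002, 0.001, -1.0]]
ft_force: [-0.4, 0.8, 0.2]
grip_width: 0.0
gripper_force: 0.0
189 [ 0.5073955  -0.03562303  0.07      ] -114.58845438281774 0.08316438162540139
```

```bash
python3 -m crank '[0,1.2,-0.4,0,0, 0,1.6,0,0,0, 0,1.6,0,0,0, 0,1.6,0,0,0, 0,0,0,0,0, 0,-0.5,0,-2,0, 0,0,0,-4,0, 0,0,0,-1,0]'
cat >> h.py <<'E'
def meas(n="scene"):
    t=env.observe()["time_s"];p=optics.get_image(n)
    bx=(245,200,420,330) if n=="scene" else (210,150,345,262)
    u,v=blob(p,(0,160,60),(8,255,255),bx)
    if len(u)<60:return t,len(u),None,None
    X=ray(p,((u.mean()+.5)/640,(v.mean()+.5)/480),.07);d=X[:2]-[.542,.040]
    return t,len(u),(np.degrees(np.arctan2(d[1],d[0]))-171.1)%360,np.linalg.norm(d)
E
python3 - <<'E'
from h import *
for i in range(10):
    for n in("scene","top"):print(n,*[None if a is None else round(float(a),3) for a in meas(n)])
print(env.observe()["position"])
E
```

```text
time_s: 3.87
position: [0.5645, 0.1144, 0.158]
tool_rot: [[-0.924, 0.382, 0.009], [0.382, 0.924, -0.0], [-0.008, 0.003, -1.0]]
ft_force: [-0.1, 0.5, 0.8]
grip_width: -0.0001
gripper_force: 0.0
scene 3.867 231.0 179.419 0.086
top 3.917 370.0 188.902 0.083
scene 3.967 232.0 198.924 0.086
top 4.017 222.0 200.799 0.075
scene 4.067 230.0 217.709 0.085
top 4.117 46.0 None None
scene 4.167 221.0 236.854 0.085
top 4.217 19.0 None None
scene 4.267 215.0 255.532 0.085
top 4.317 13.0 None None
scene 4.367 206.0 273.787 0.083
top 4.417 17.0 None None
scene 4.467 97.0 285.739 0.086
top 4.517 11.0 None None
scene 4.567 35.0 None None
top 4.617 127.0 334.721 0.074
scene 4.667 56.0 None None
top 4.717 340.0 342.808 0.079
scene 4.767 88.0 353.266 0.076
top 4.817 395.0 358.521 0.081
[0.56184305 0.11464576 0.15233094]
```

```bash
python3 -m crank '[0,0.6,-1.3,0,0, 0,0.6,-1.3,0,0, 0,0.6,-1.3,0,0, 0,0.6,-1.3,0,0, 0,0.6,-1.3,0,0, 0,0.6,-1.2,0,0, 0,0,0,0.8,0, 0,0,0,1.0,0]'
python3 - <<'E'
from h import *
for i in range(20):
    m=meas();print(*[None if a is None else round(float(a),3) for a in m])
p=optics.get_image("scene");cv2.imwrite("pics/s2.png",cv2.resize(p["color"][190:350,230:430],None,fx=4,fy=3.75)[:,:,::-1])
R=np.array(env.observe()["tool_rot"]);print(R.T@(np.array([.4995,.0575,.125])-env.observe()["position"])*100,env.observe()["ft_force"])
E
```

```text
time_s: 5.53
position: [0.4995, 0.057, 0.1346]
tool_rot: [[-0.924, 0.383, 0.002], [0.383, 0.924, -0.0], [-0.002, 0.001, -1.0]]
ft_force: [0.5, 0.2, -0.6]
grip_width: 0.0002
gripper_force: 0.0
5.533 213.0 123.02 0.085
5.583 214.0 130.821 0.085
5.633 220.0 139.072 0.085
5.683 222.0 147.606 0.085
5.733 221.0 154.818 0.085
5.783 226.0 163.138 0.085
5.833 231.0 171.22 0.086
5.883 231.0 178.964 0.086
5.933 230.0 186.999 0.086
5.983 240.0 194.795 0.085
6.033 234.0 202.535 0.086
6.083 230.0 209.907 0.085
6.133 231.0 217.565 0.085
6.183 228.0 225.735 0.085
6.233 230.0 232.748 0.084
6.283 227.0 240.626 0.085
6.333 217.0 248.229 0.085
6.383 221.0 255.732 0.084
6.433 213.0 263.384 0.085
6.483 208.0 270.618 0.084
[-0.01890709  0.04071089  0.93188997] [-0.72093139 -0.37553954 -0.15848852]
```

View pics/s2.png

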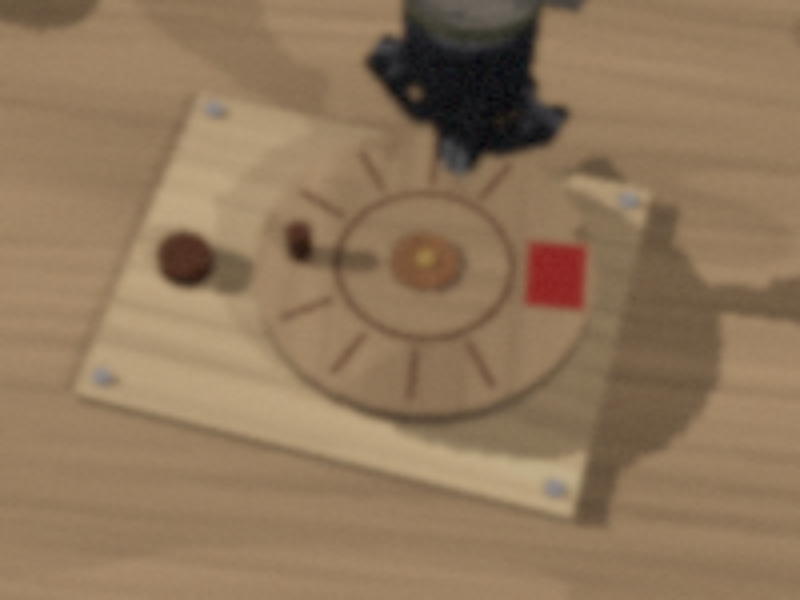

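The scene crop shows the red patch at crop (556,275), the peg on the left, and the fingers over the near side clear of both. The wheel coasts at 2.7 rad/s. Next I go down to a close hover inside the peg's circle.

```bash
python3 -m crank '[0,0,0,1.5,0, 0,0,0,1.5,0, 0,0,0,1.5,0, 0,0,0,1.3,0, 0,0,0,0,0, 0,0,0,0,0, 0,0,0,0,0, 0,0,0,0,0]'
for i in 1 2 3 4 5 6; do python3 -m crank '[0,0,0,0,0, 0,0,0,0,0, 0,0,0,0,0, 0,0,0,0,0, 0,0,0,0,0, 0,0,0,0,0, 0,0,0,0,0, 0,0,0,0,0]' | sed -n 1,2p; done
python3 - <<'E'
from h import *
for i in range(6):
    m=meas();print(*[None if a is None else round(float(a),3) for a in m])
E
```

```text
time_s: 7.25
position: [0.4997, 0.0572, 0.0772]
tool_rot: [[-0.924, 0.382, 0.002], [0.382, 0.924, -0.0], [-0.002, 0.0, -1.0]]
ft_force: [-0.2, -0.0, 0.0]
grip_width: -0.0002
gripper_force: 0.0
time_s: 7.92
position: [0.4992, 0.0572, 0.0763]
time_s: 8.58
position: [0.4992, 0.0572, 0.0763]
time_s: 9.25
position: [0.4991, 0.0572, 0.0763]
time_s: 9.92
position: [0.4992, 0.0572, 0.0763]
time_s: 10.58
position: [0.4992, 0.0572, 0.0763]
time_s: 11.25
position: [0.4992, 0.0572, 0.0763]
11.25 200.0 108.076 0.084
11.3 203.0 112.556 0.084
11.35 202.0 116.3 0.084
11.4 210.0 120.76 0.085
11.45 212.0 125.126 0.085
11.5 216.0 128.875 0.085
```

```bash
python3 -m crank '[0,0,0,0,0, 0,0,0,0,0, 0,0,0,0,0, 0,0,0,0,0, 0,0,0,0,0, 0,0,0,0,0, 0,0,0,0,0, 0,0,0,0,0]' | sed -n 1,2p
python3 - <<'E'
from h import *
D=[(11.25,108.076),(11.3,112.556),(11.35,116.3),(11.4,120.76),(11.45,125.126),(11.5,128.875)]
for i in range(22):
    m=meas();
    if m[2] is None:break
    D.append(m[:1]+m[2:3]); 
    if m[2]>262:break
D=np.array(D);t=D[:,0];c=np.polyfit(t-13,D[:,1],2);print(D[-3:],c,np.abs(np.polyval(c,t-13)-D[:,1]).max())
t0=env.observe()["time_s"];print("now",t0)
for T in np.arange(t0,t0+2.5,1/12):print(round(T,3),round(np.polyval(c,T-13),1),end="; ")
E
```

```text
time_s: 12.22
position: [0.4992, 0.0572, 0.0763]
[[ 13.1667     250.9483225 ]
 [ 13.2167     254.36182941]
 [ 13.2667     258.00526748]] [ -5.00043956  66.667857   240.19503948] 0.39472926737195735
now 13.3167
13.317 260.8; 13.4 266.1; 13.483 271.3; 13.567 276.4; 13.65 281.4; 13.733 286.4; 13.817 291.3; 13.9 296.1; 13.983 300.9; 14.067 305.6; 14.15 310.3; 14.233 314.8; 14.317 319.3; 14.4 323.7; 14.483 328.1; 14.567 332.4; 14.65 336.6; 14.733 340.7; 14.817 344.8; 14.9 348.8; 14.983 352.8; 15.067 356.6; 15.15 360.4; 15.233 364.1; 15.317 367.8; 15.4 371.4; 15.483 374.9; 15.567 378.4; 15.65 381.8; 15.733 385.1;
```

```bash
Z='[0,0,0,0,0, 0,0,0,0,0, 0,0,0,0,0, 0,0,0,0,0, 0,0,0,0,0, 0,0,0,0,0, 0,0,0,0,0, 0,0,0,0,0]'
python3 -m crank '[0,0,0,0.1,0, 0,0,0,0.1,0, 0,0,0,0,0, 0,0,0,0,0, 0,0,0,0,0, 0,0,0,0,0, 0,0,0,0,0, 0,0,0,0,0]' | sed -n 1,2p
python3 -m crank '[0,0,0,0,0, 0,0,0,0,0, 0,0,0,0,0, 0,0,0,0,0, 0,0,0,0,0, 0,0,0,0,0, 0,0,0,0,0, 0,0,0,0,0]' | sed -n 1,4p
python3 -m crank '[0,0,0,0,0, 0,0,0,0,0, 0,0,0,0,0, 0,0,0,0,0, 0,0,0,1.1,0, 0,0,0,0,0, 0,0,0,0,0, 0,0,0,0,0]'
python3 - <<'E'
from h import *
for i in range(2):
  for n in("scene","top"):print(meas(n))
s=env.observe();print(s["time_s"],s["position"],s["ft_force"])
for n in("top","scene"):
    p=optics.get_image(n);b=(slice(145,295),slice(205,390)) if n=="top" else (slice(190,340),slice(230,430))
    cv2.imwrite(f"pics/end_{n}.png",cv2.resize(p["color"][b],None,fx=4,fy=4)[:,:,::-1])
E
```

```text
time_s: 13.98
position: [0.4992, 0.0572, 0.0743]
time_s: 14.65
position: [0.4992, 0.0572, 0.0743]
tool_rot: [[-0.924, 0.382, 0.0], [0.382, 0.924, -0.0], [-0.0, -0.0, -1.0]]
ft_force: [-0.3, 0.2, 0.6]
time_s: 15.32
position: [0.5, 0.0571, 0.0643]
tool_rot: [[-0.924, 0.382, 0.002], [0.382, 0.924, -0.0], [-0.002, 0.001, -1.0]]
ft_force: [-0.8, 0.3, 9.1]
grip_width: -0.0002
gripper_force: 4.8
(15.3167, 0, None, None)
(15.3667, 9, None, None)
(15.4167, 0, None, None)
(15.4667, 5, None, None)
15.5167 [0.50002047 0.05711834 0.0644388 ] [-0.75685423  0.09806359  9.4602617 ]
```

View pics/end_top.png

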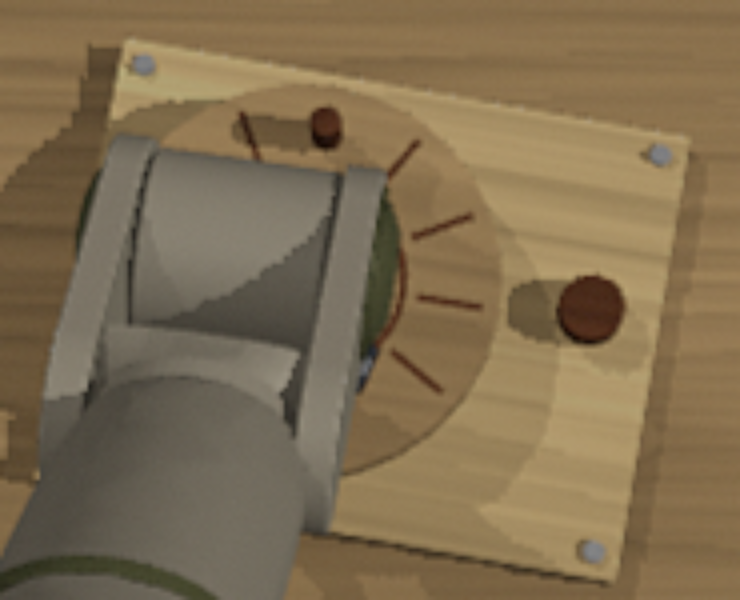

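View pics/end_scene.png

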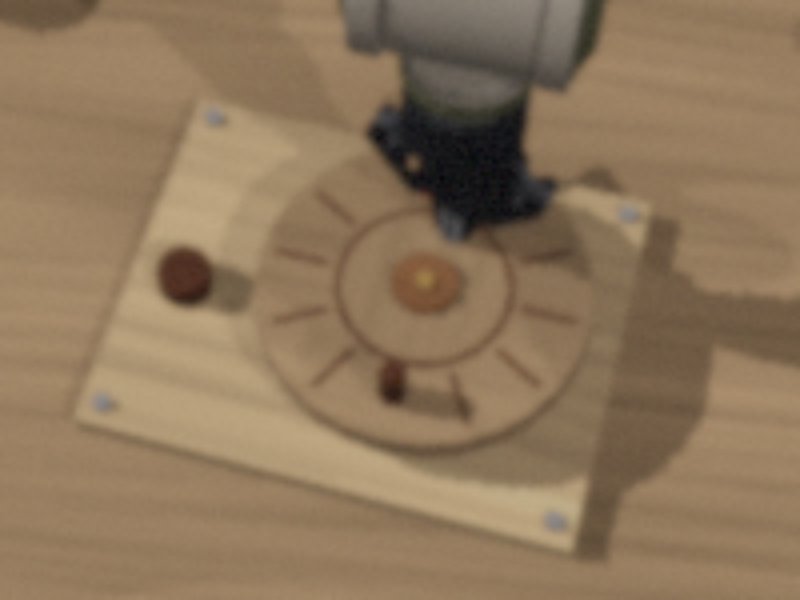

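The end views show the wheel held still, with the peg at top-crop (326,127), opposite the pointer. Now I work out its angle from the peg.

```bash
python3 - <<'E'
from h import *
p=optics.get_image("top")
for n,(x,y) in dict(peg=(205+326/4,145+127/4)).items():
    d=ray(p,(x/640,y/480),.0815)[:2]-[.542,.04];print(np.degrees(np.arctan2(d[1],d[0]))-(-8.9),np.linalg.norm(d))
c=p["color"].astype(int)
p2=optics.get_image("scene");d=ray(p2,((230+393/4)/640,(190+380/4)/480),.0815)[:2]-[.542,.04];print(np.degrees(np.arctan2(d[1],d[0]))+8.9,np.linalg.norm(d),env.observe()["ft_force"])
E
```

```text
0.5483866271209354 0.08167275752593739
0.02989155113655606 0.07855118218118862 [-0.25405183 -0.4594196   9.47569661]
```

Within 1° of the pointer, and at rest.

```bash
python3 -c "
from rig import env
print(env.close_job())"
```

```text
the job is handed in; nothing more can be done
None
```

The job is handed in: I flicked the wheel anticlockwise, it coasted more than three turns, and one fingertip press stopped it with the red patch within about 1° of the pointer (worked out from the peg, as the arm hid the patch), and the fingertip is still holding it at about 9 N.

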